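# Level a spring-borne shelf

## Robot

A 6-joint arm with a two-finger parallel gripper is mounted at the origin on a cart in front of the work surface, level with it; the furniture and walls round the work are solid. World frame = base frame: x ahead of the robot, y to its left, z up, the work surface at z = 0. Lengths are in m, angles in rad, forces in N, time in s.
With the tool pointing down it reaches from about 0.3 to 0.775 m from the base axis. Payload 14.6 kg.
Tool frame: the origin (TCP) lies at the very end of the fingers, on their centre line; the grasp point (between the pads) lies 19 mm behind it; z points along the fingers, y is the line along which they close (so a half turn about z gives the same grasp; the last joint's range is limited). The gripper opens to 94 mm and grips with 3 to 60 N. Pads are 16 mm wide; open, the fingers measure 119 mm over their backs; the gripper's body (75 mm by 177 mm) begins 78 mm behind the grasp point.
Start: joints at [-1.365, 0.3, 1.521, -0, 1.321, -0.067], TCP at [0.148, -0.53, 0.178] pointing down, gripper open.
Joint ranges: [-3.03, 3.03], [-0.79, 2.21], [0.23, 2.52], [-1.04, 4.18], [0, 3.07], [-2.55, 2.55]. Speed limits (rad/s): [2.22, 2.22, 2.57, 3.14, 3.14, 3.14].

## Interface

Orientations are given as [roll, pitch, yaw] about the fixed x, y, z axes, in that order (R = Rz(yaw) Ry(pitch) Rx(roll)).
In Python, from station import ctrl, cams gives the robot as it stands. The module is installed in compiled form; this text tells all that it offers.
- The arm moves only by the tool arm_command, never from a script. Its argument "plan" is a list that holds one entry, the list of rows, each a list of 7 numbers: the shift along the tool's x, y, z in a scale on which 1.0 is 800 mm, then the turn, a rotation vector about the tool's x, y, z in shares of pi rad (1.0 is pi rad), then the closure, from -1 (fully open) to 1 (shut). A call has 1 to 12 rows; each row is the pose to reach, as a shift and turn from the pose commanded when the call began, along the tool's axes at that moment; what a row does not reach only later rows make up. A row lasts 1/10 s, in which the tool goes at most 50 mm and 8.59 degrees, less where a joint would pass 70% of its speed; a pose out of reach is approached as far as the arm can. A call with a gripper value outside its range is refused whole. The fingers move at their own pace and stop on an object; "squeeze" is the grip in N (left out, the last holds). Time passes only in rows, so rows that repeat a pose let the fingers close. It gives the time, the measured TCP pose, the force, the opening and the grip force at its end, in the units of the state.
- ctrl.get_obs(): the state, without advancing time (a new reading comes with each control period).
- cams.camera(name): name is "scene" or "side" or "wrist"; returns (picture, depth): 384x512x3 uint8, blue, green, red; 384x512 float32, m along the optical axis (not along the pixel's ray), 0 where there is no reading.
- cams.camera_info(name): a dict with "fx", "fy", "cx", "cy" (pixels), "world_to_cam" (4x4, takes a point from world to camera coordinates). Camera axes: x right, y down, z forward; pixel columns grow to the right and rows downward; lengths in m; the calibration is good to about 2 mm. A picture is of the moment at which its call begins: read the wrist's pose just before it. camera_info takes no time and is no camera call; for the wrist camera it gives the pose at the moment of the call.
- ctrl.hand_in(): hands the job in; it is judged then, once.
The state is a dict: "time_s": time; "qpos": joint angles; "joint_vel": joint speeds; "tau": joint torques, N m; "ee_pos": TCP position; "eef_rot": TCP orientation; "force": force on the tool from outside, world axes, zero at the start; "moment": the same for the moment, N m; "grip_width": finger opening in m; "grip_force": force on a finger pad.
Only numpy, scipy, OpenCV 4.12 (cv2) and the standard library are available. Lean on these libraries where they do the work, as an engineer would, in place of code of your own. Each camera call takes 0.05 s, during which the arm holds its last target. There are 200 camera calls.

## Task

Lay the torpedo level flat along the middle of the hinged shelf board, and turn the wing knob of its levelling foot until the bubble sits between the two vial lines when the board is pressed down on its foot. A spring lifts the board off the foot, so finish by pressing down on the level with the gripper, firmly enough that the foot bears on its wooden pad with the bubble centred, and stay there: the program ends while still pressing, with nothing let go. Leave the spanner, the tape and the pliers where they are.

Things in the scene. Friction and masses are not known exactly. Their poses are not given: they have to be found in the camera images.
- level: Yellow torpedo level, loose, 22 mm wide (x), 230 mm long (y), 38 mm high, about 0.23 kg, on its long edge on the bench at first. Origin: centre of its underside, z up. The middle of its top carries a vial in a black holder, 16 x 64 mm, standing 11 mm above the top; the rest of the top is flat, to press on. Either end may point to the foot.
- bubble (a joint): Bubble of the level, rad: the slope along the level's own +y that it shows; 0 is centred, positive is bubble moved to +y, the higher end. It moves 4 mm per degree (229 mm per rad), up to 18 mm, and settles in about 0.7 s. The bubble is 14 mm long and the two black vial lines are 20 mm apart: it is between them within +-3 mm (+-0.013 rad).
- base: Fixed dark steel base of the levelling shelf, 84 mm wide (x), standing on the bench. Origin: at bench height under the middle of the whole shelf; +y points from the pivot end to the foot end. The board's pivot is at y = -155 mm, 34 mm above the bench; the foot's axis is at y = +155 mm (310 mm from the pivot).
- board (a joint): Tilt of the board about its pivot, rad: 0 level, positive is foot end up. A spring holds it against a stop at +0.045, foot off the pad, also with the level on it. Pressing it down to level takes about 3 N at 195 mm from the pivot (70 mm past the level's middle), 4.5 N at 125 mm; what is pressed beyond that bears on the foot: 8 to 15 N is firm.
- board_mid (a point): Point on the top face of the aluminium board (66 mm wide, 10 mm thick) where the middle of the level belongs, 125 mm from the pivot; when level its top face is 45 mm above the bench. y runs along the board to the foot. The board is free of parts from 20 mm before the pivot to the wing knob.
- foot_knob (a joint): Angle of the wing knob on the board, rad, growing clockwise seen from above, -0.6 to 2.6; stays where left (friction 0.18 N m). Clockwise screws the foot down 9 mm per rad and so raises the foot end of the pressed board. It must go clockwise by 0.7 to 1.5 rad. With the board level, the foot's underside is (20 - 9 x angle) mm above the bench.
- knob_top (a point): Centre of the top of the knob's wing, on the knob's axis. The wing is 60 mm long along this point's x, 12 mm thick (y), 24 mm high, standing on a 27 mm round hub; grip it across the 12 mm from above.
- foot: Round black rubber foot, 28 mm diameter, at the lower end of the screw under the knob. Origin: centre of its underside.
- pad: Fixed wooden pad under the foot, 60 x 60 mm, 8 to 12 mm high. Origin: centre of its top face.
- spanner: Bystander: steel combination spanner, 211 x 36 x 8 mm, origin centre of its underside; not to be moved.
- tape: Bystander: roll of tape lying flat, 72 mm diameter, 20 mm high, origin centre of its underside; not to be moved.
- pliers: Bystander: pliers, 158 x 64 x 16 mm, origin centre of its underside; not to be moved.
There are look-alikes about, which are no part of the job. There is more than one size of the level; the job needs the larger.

How it is judged:
By the outcome, as a careful person would: the job done as asked, in the order asked, and still so for the second after the job is handed in, while the arm keeps its last pose, push and grip.
It also fails if it takes over 54 s, if anything falls off the work surface, if the arm or the gripper's body presses on something with over 40 N, if the wrist force passes 120 N, or if a joint passes its speed limit or range.

## Working session

There is one attempt and no reset: what is moved stays moved. The work goes in short steps, Python scripts to look and compute and a tool call to move; the robot and the scene stay as the last step left them, time stands still between calls to the robot, and variables do not carry over. Pictures are saved under pics/ and viewed, at most 10 in all, crops included, and the job is handed in when it is done.

Besides the shell and the picture viewer there is one more tool, called after "Call:" as name(argument=value, ...), one argument or row to a line, values as JSON. arm_command: Moves the arm, as the interface text tells. Its arguments: {"type":"object","properties":{"plan":{"type":"array"},"squeeze":{"type":"number"}},"required":["plan"]}

```bash
mkdir -p pics
cat > h.py <<'E'
import numpy as np, cv2
from station import ctrl, cams
from scipy.spatial.transform import Rotation as R
def cap(n):
    ci=cams.camera_info(n); p,d=cams.camera(n); return p,d,ci
def world(d,ci):
    v,u=np.mgrid[:384,:512]
    P=np.stack([(u-ci['cx'])/ci['fx']*d,(v-ci['cy'])/ci['fy']*d,d,np.ones_like(d)],-1)
    return (P@np.linalg.inv(ci['world_to_cam']).T)[...,:3]
def save(n,name):
    p,d,ci=cap(n); cv2.imwrite(f'pics/{name}.png',p); np.savez(f'pics/{name}.npz',p=p,d=d,W=world(d,ci)); return p,d,ci
E
python3 - <<'E'
from h import *
a=save('scene','s0');b=save('side','d0');o=ctrl.get_obs()
for c in (a,b): print(np.round(np.linalg.inv(c[2]['world_to_cam']),2))
print(o['time_s'],o['ee_pos'],o['eef_rot'])
cv2.imwrite('pics/both.png',np.vstack([cv2.resize(a[0],(400,300)),cv2.resize(b[0],(400,300))]))
E
```

```text
[[-0.79 -0.39  0.46 -0.03]
 [-0.61  0.53 -0.59  0.7 ]
 [-0.01 -0.75 -0.66  0.79]
 [ 0.    0.    0.    1.  ]]
[[ 0.99 -0.08  0.12  0.34]
 [-0.14 -0.56  0.82 -1.24]
 [ 0.   -0.83 -0.56  0.84]
 [ 0.    0.    0.    1.  ]]
0.1 [ 0.14814078 -0.5294133   0.17795844] [-3.14059031e+00 -7.59713610e-05  2.72772639e-01]
```

View pics/s0.png

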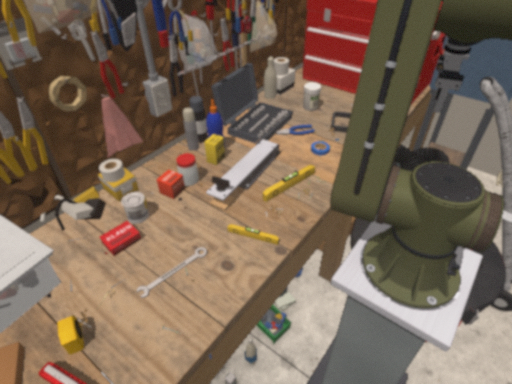

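View pics/d0.png

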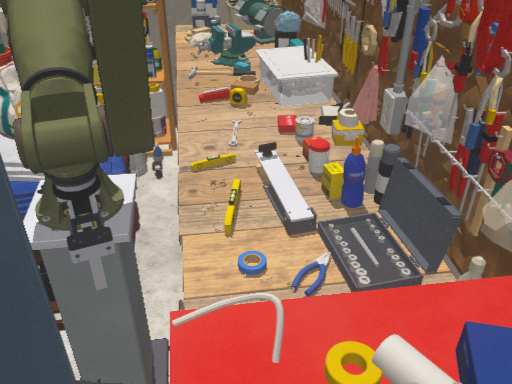

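The scene view shows two yellow levels, at (290,182) and (253,233); they appear at (232,205) and (213,161) in the side view. The shelf is at (243,170), with its black wing knob at (222,183) (side view (266,150)). I'll measure the levels, the board and the knob.

Run:
```python
from h import *
for n,boxes in (('s0',[(255,160,325,205),(220,218,288,250)]),('d0',[(220,172,245,240),(185,148,240,175)])):
    z=np.load(f'pics/{n}.npz');p,W=z['p'],z['W'];hsv=cv2.cvtColor(p,cv2.COLOR_BGR2HSV)
    for (a,b,c,d) in boxes:
        m=np.zeros((384,512),bool);m[b:d,a:c]=1
        m&=(hsv[...,0]>20)&(hsv[...,0]<35)&(hsv[...,1]>170)&(hsv[...,2]>110)
        q=W[m];q=q[(q[:,2]>.005)&(q[:,2]<.07)]
        r=cv2.minAreaRect(q[:,:2].astype(np.float32)*1000)
        print(n,len(q),r,np.round(np.percentile(q[:,2],[5,50,90,98]),3))
        t=q[q[:,2]>.033]
        if len(t)>20:
            r=cv2.minAreaRect(t[:,:2].astype(np.float32)*1000);print('  top',len(t),r)
# shelf
for n,(a,b,c,d) in (('s0',(200,135,285,205)),('d0',(250,140,320,236))):
    z=np.load(f'pics/{n}.npz');p,W=z['p'],z['W'];hsv=cv2.cvtColor(p,cv2.COLOR_BGR2HSV)
    m=np.zeros((384,512),bool);m[b:d,a:c]=1
    k=m&(hsv[...,1]<50)&(hsv[...,2]>130)&(W[...,2]>.03)&(W[...,2]<.075)
    q=W[k];r=cv2.minAreaRect(q[:,:2].astype(np.float32)*1000);print(n,'board',len(q),r)
    A=np.c_[q[:,:2],np.ones(len(q))];print('plane',np.linalg.lstsq(A,q[:,2],rcond=None)[0])
    k=m&(hsv[...,2]<70)&(W[...,2]>.07)&(W[...,2]<.13)
    q=W[k];print('knob',len(q),q.mean(0),np.percentile(q[:,2],[5,50,95]));
    t=q[q[:,2]>np.percentile(q[:,2],95)-.006];print(cv2.minAreaRect(t[:,:2].astype(np.float32)*1000),len(t),t[:,2].mean())
a=cv2.resize(np.load('pics/s0.npz')['p'][125:260,195:330],(590,590),interpolation=2)
cv2.imwrite('pics/c1.png',a)
b=cv2.resize(np.load('pics/d0.npz')['p'][130:250,190:320],(650,600),interpolation=2)
cv2.imwrite('pics/c2.png',b)
```

```text
s0 374 ((438.2648620605469, -77.75545501708984), (222.81076049804688, 20.673477172851562), 76.02070617675781) [0.013 0.031 0.037 0.038]
  top 160 ((437.9945068359375, -80.61747741699219), (209.47140502929688, 18.359888076782227), 76.57597351074219)
s0 270 ((399.30743408203125, 174.35293579101562), (150.66595458984375, 14.283600807189941), 17.850730895996094) [0.01  0.021 0.025 0.027]
d0 284 ((441.6045837402344, -92.57308959960938), (228.40316772460938, 20.340713500976562), 76.79002380371094) [0.013 0.034 0.037 0.038]
  top 174 ((442.5527038574219, -88.66431427001953), (212.23521423339844, 19.334918975830078), 77.07699584960938)
d0 251 ((403.4690246582031, 167.5030517578125), (155.7452392578125, 26.361923217773438), 16.59056282043457) [0.006 0.017 0.024 0.026]
s0 board 1144 ((592.870361328125, -36.719268798828125), (73.6904525756836, 384.0465087890625), 9.076850891113281)
plane [0.00491347 0.04696857 0.04859805]
knob 93 [0.56782406 0.11843166 0.08688174] [0.07280711 0.0880123  0.09707579]
((568.9104614257812, 117.26322174072266), (49.734806060791016, 7.098224639892578), 14.76384162902832) 36 0.09502479948620335
d0 board 1710 ((652.7132568359375, -28.435684204101562), (188.1214141845703, 368.1478576660156), 7.27998161315918)
plane [-0.01143427  0.04172536  0.05753468]
knob 103 [0.57154169 0.10469042 0.08517046] [0.07208281 0.08572489 0.09538026]
((573.0364990234375, 106.69701385498047), (51.74104690551758, 15.776104927062988), 17.40135383605957) 36 0.09319366097483138
```

View pics/c2.png

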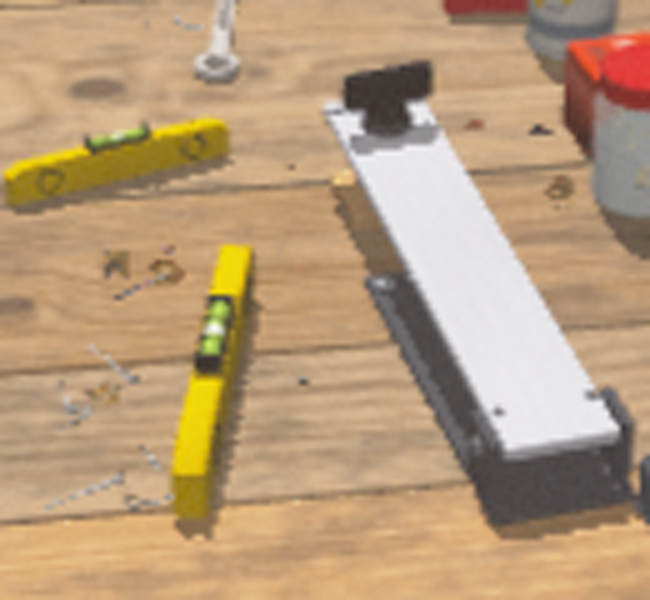

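The larger level is the one at (0.44,-0.085): it measures 230×22×38 mm, against 155×26 mm for the look-alike. The crop confirms this, and the knob is at the far end of the board. Next I'll get the wrist camera's geometry so I can take a close overview.

```bash
cat >> h.py <<'E'
def to(xyz,yaw,pitchR=None):
    "tool-frame shift mm & rotvec from the measured pose to a down-pointing target"
    o=ctrl.get_obs(); A=R.from_euler('xyz',o['eef_rot'])
    B=R.from_euler('xyz',[np.pi,0,yaw]) if pitchR is None else pitchR*R.from_euler('xyz',[np.pi,0,yaw])
    print('shift',np.round(A.inv().apply(np.array(xyz)-o['ee_pos'])*1000,1),'turn',np.round((A.inv()*B).as_rotvec(),4),'t',o['time_s'])
E
python3 - <<'E'
from h import *
o=ctrl.get_obs();T=np.eye(4);T[:3,:3]=R.from_euler('xyz',o['eef_rot']).as_matrix();T[:3,3]=o['ee_pos']
print(np.round(np.linalg.inv(T)@np.linalg.inv(cams.camera_info('wrist')['world_to_cam']),3), cams.camera_info('wrist')['fx'])
to([.5,-.02,.32],1.335); to([.5,-.02,.32],1.335-np.pi)
E
```

```text
[[-0.    -0.959 -0.282  0.083]
 [ 1.    -0.    -0.    -0.001]
 [ 0.    -0.282  0.959 -0.206]
 [ 0.     0.     0.     1.   ]] 306.68728733835394
shift [ 476.1 -395.9 -141.6] turn [-9.0000e-04 -6.0000e-04 -1.0622e+00] t 0.1
shift [ 476.1 -395.9 -141.6] turn [-7.0000e-04  1.0000e-03  2.0794e+00] t 0.1
```

Careful with the scale: shifts go in shares of 800 mm and turns go in shares of pi rad. That gives: 476 mm / 800 = 0.595, -396 mm / 800 = -0.495, -1.062 rad / 3.1416 = -0.338.

Call:
arm_command(
  plan=[
    [[0.595,-0.495,-0.1775,0,0,-0.338,-1],[0.595,-0.495,-0.1775,0,0,-0.338,-1],[0.595,-0.495,-0.1775,0,0,-0.338,-1],[0.595,-0.495,-0.1775,0,0,-0.338,-1],[0.595,-0.495,-0.1775,0,0,-0.338,-1],[0.595,-0.495,-0.1775,0,0,-0.338,-1],[0.595,-0.495,-0.1775,0,0,-0.338,-1],[0.595,-0.495,-0.1775,0,0,-0.338,-1],[0.595,-0.495,-0.1775,0,0,-0.338,-1],[0.595,-0.495,-0.1775,0,0,-0.338,-1],[0.595,-0.495,-0.1775,0,0,-0.338,-1],[0.595,-0.495,-0.1775,0,0,-0.338,-1]],
  ],
)

```text
time_s: 1.3
ee_pos: [0.481, -0.0463, 0.3129]
eef_rot: [-3.141, 0.0, 1.335]
force: [-0.0, -1.0, -0.7]
grip_width: 0.0938
grip_force: 0.0
```

Call:
arm_command(
  plan=[
    [[0,0,0,0,0,0,-1],[0,0,0,0,0,0,-1]],
  ],
)

```text
time_s: 1.5
ee_pos: [0.4804, -0.0477, 0.312]
eef_rot: [-3.141, 0.0, 1.337]
force: [-0.9, 0.5, 0.2]
grip_width: 0.094
grip_force: 0.0
```

Run:
```python
from h import *
to([.5,-.02,.32],1.335);p,d,ci=save('wrist','w0')
cv2.imwrite('pics/w0.png',cv2.resize(p,(768,576)))
```

```text
shift [31.5 12.6 -8. ] turn [-0.001   0.0002  0.0019] t 1.5
```

View pics/w0.png

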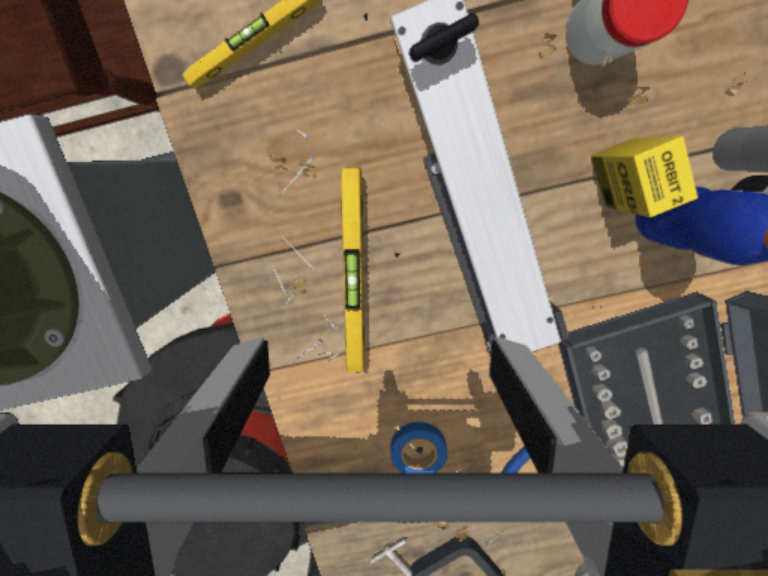

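The wrist view (768 px wide) shows the large level from (351,168) to (355,371) with its vial at (352,279). The board runs from (428,12) to (525,345) and the wing knob is at (444,38). I'll work out the exact poses from this.

Run:
```python
from h import *
z=np.load('pics/w0.npz');p,W=z['p'],z['W'];hsv=cv2.cvtColor(p,cv2.COLOR_BGR2HSV)
def rect(q): 
    r=cv2.minAreaRect(q[:,:2].astype(np.float32)*1000); return np.round(r[0],1),np.round(r[1],1),round(r[2],2),len(q),np.round(np.percentile(q[:,2],[5,50,95]),4)
m=np.zeros((384,512),bool);m[105:255,222:250]=1
k=m&(hsv[...,0]>18)&(hsv[...,0]<38)&(hsv[...,1]>150)
q=W[k]; print('lvl',rect(q[(q[:,2]>.033)&(q[:,2]<.045)]))
# long edges via PCA
t=q[(q[:,2]>.033)&(q[:,2]<.045)][:,:2]; u,s,v=np.linalg.svd(t-t.mean(0),full_matrices=0); print('ang',np.degrees(np.arctan2(v[0,1],v[0,0])), t.mean(0))
m[:]=0;m[0:240,255:375]=1
k=m&(hsv[...,1]<45)&(hsv[...,2]>120)&(W[...,2]>.035)&(W[...,2]<.08)
n,l,st,c=cv2.connectedComponentsWithStats(k.astype(np.uint8));i=1+st[1:,4].argmax();k=cv2.erode((l==i).astype(np.uint8),np.ones((3,3)))>0
q=W[k];A=np.c_[q[:,:2],np.ones(len(q))];c=np.linalg.lstsq(A,q[:,2],rcond=None)[0];print('board',rect(W[l==i]),'plane',c)
rows=[]
for v in range(65,225,4):
    us=np.where((l==i)[v])[0]
    if len(us)>20: rows.append((W[v,us[0]+1]+W[v,us[-1]-1])/2)
rows=np.array(rows);u,s,vv=np.linalg.svd(rows-rows.mean(0),full_matrices=0);print('axis',rows.mean(0),vv[0],np.degrees(np.arctan2(vv[0,1],vv[0,0])))
k=m&(hsv[...,2]<70)&(W[...,2]>.083)&(W[...,2]<.13);q=W[k];print('knob',rect(q))
t=q[q[:,2]>np.percentile(q[:,2],60)-.004];print(rect(t))
```

```text
lvl (array([441.3, -83.2]), array([220.2,  19.7]), 77.05, 1160, array([0.0346, 0.0372, 0.0388]))
ang -102.94759685039173 [ 0.4439009  -0.07266398]
board (array([592.5, -29.3]), array([ 66.2, 366.1]), 7.84, 9872, array([0.0449, 0.0527, 0.0593])) plane [-0.00591591  0.04465258  0.05667681]
axis [ 0.59501816 -0.0518602   0.05055852] [ 0.1348853  -0.98986698 -0.04437709] -82.240320947458
knob (array([572.5, 112.9]), array([59.3, 12.2]), 12.35, 539, array([0.0906, 0.0977, 0.0994]))
(array([572.8, 112.9]), array([58.7, 12.2]), 12.35, 492, array([0.0951, 0.0978, 0.0994]))
```

Run:
```python
from h import *
to([.4413,-.0832,.012],1.3448)
```

```text
shift [-42.6 -29.2 300.1] turn [-0.0011  0.0002 -0.0096] t 1.55
```

In the tool's units: 270 mm / 800 = 0.3375, 240 mm / 800 = 0.3, -0.01 rad / 3.1416 = -0.0032.

Call:
arm_command(
  plan=[
    [[-0.0538,-0.0363,0.05,0,0,-0.0032,-0.3],[-0.0538,-0.0363,0.1125,0,0,-0.0032,-0.3],[-0.0538,-0.0363,0.175,0,0,-0.0032,-0.3],[-0.0538,-0.0363,0.2375,0,0,-0.0032,-0.3],[-0.0538,-0.0363,0.3,0,0,-0.0032,-0.3],[-0.0538,-0.0363,0.3375,0,0,-0.0032,-0.3],[-0.0538,-0.0363,0.3375,0,0,-0.0032,-0.3],[-0.0538,-0.0363,0.3375,0,0,-0.0032,-0.3]],
  ],
)

```text
time_s: 2.35
ee_pos: [0.442, -0.0842, 0.0436]
eef_rot: [-3.141, 0.0, 1.343]
force: [1.0, 0.5, 0.9]
grip_width: 0.061
grip_force: 0.0
```

Run:
```python
from h import *
to([.4413,-.0832,.012],1.3448)
```

```text
shift [ 0.8 -0.9 31.6] turn [-0.0003  0.     -0.0015] t 2.35
```

In the tool's units: 31.5 mm / 800 = 0.0394, 20 mm / 800 = 0.025, -0.001 rad / 3.1416 = -0.0003.

Call:
arm_command(
  plan=[
    [[0.0013,-0.0013,0.025,0,0,-0.0003,-0.3],[0.0013,-0.0013,0.0394,0,0,-0.0003,-0.3],[0.0013,-0.0013,0.0394,0,0,-0.0003,-0.3],[0.0013,-0.0013,0.0394,0,0,-0.0003,1],[0.0013,-0.0013,0.0394,0,0,-0.0003,1],[0.0013,-0.0013,0.0394,0,0,-0.0003,1],[0.0013,-0.0013,0.0394,0,0,-0.0003,1],[0.0013,-0.0013,0.0394,0,0,-0.0003,1],[0.0013,-0.0013,0.0394,0,0,-0.0003,1]],
  ],
  squeeze=25,
)

```text
time_s: 3.25
ee_pos: [0.4418, -0.0823, 0.0114]
eef_rot: [3.141, 0.0, 1.346]
force: [-2.8, 0.7, 3.1]
grip_width: 0.0165
grip_force: 2.6
```

Run:
```python
from h import *
o=ctrl.get_obs();print(o['ee_pos'],o['grip_width'],o['grip_force'])
a=np.radians(7.8);P=R.from_rotvec(.045*np.array([np.cos(a),np.sin(a),0]))
to([.5974,-.0691,.0501+.010+.004],1.707,P)
```

```text
[ 0.44179665 -0.08227053  0.01136955] 0.01654875558254747 2.588207312801387
shift [ 47.5 148.8 -52.6] turn [ 0.0091  0.0447 -0.3611] t 3.25
```

Call:
arm_command(
  plan=[
    [[0,0,0,0,0,0,1],[0,0,0,0,0,0,1],[0,0,0,0,0,0,1]],
  ],
  squeeze=25,
)

```text
time_s: 3.55
ee_pos: [0.4417, -0.0823, 0.0113]
eef_rot: [3.141, 0.0, 1.346]
force: [2.1, -0.4, 4.5]
grip_width: 0.0161
grip_force: 25.5
```

Run:
```python
from h import *
p,d,ci=save('wrist','w1')
cv2.imwrite('pics/w1.png',cv2.resize(p,(640,480)))
```

```text
(no output)
```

View pics/w1.png

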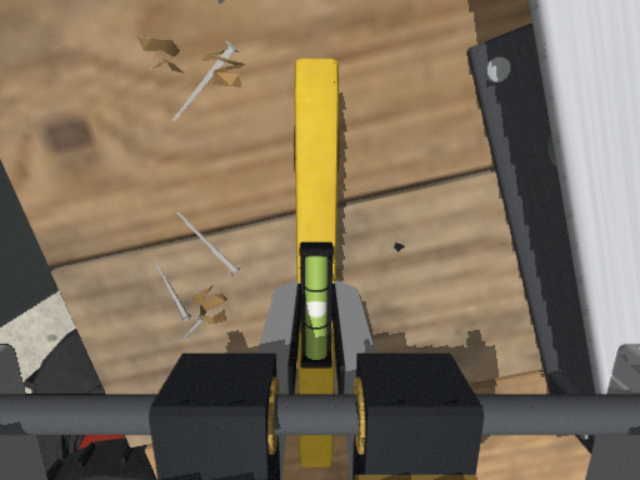

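In the tool's units: 149 mm / 800 = 0.1863, 148 mm / 800 = 0.185, -0.361 rad / 3.1416 = -0.1149.

Call:
arm_command(
  plan=[
    [[0,0,-0.0563,0,0,0,1],[0,0,-0.1,0,0,0,1],[0.0125,0.05,-0.1125,0.0006,0.0035,-0.0286,1],[0.025,0.0938,-0.1125,0.0016,0.007,-0.0573,1],[0.0413,0.1375,-0.1125,0.0022,0.0105,-0.0859,1],[0.0588,0.185,-0.1125,0.0029,0.0143,-0.1149,1],[0.0588,0.1863,-0.1125,0.0029,0.0143,-0.1149,1],[0.0588,0.1863,-0.1,0.0029,0.0143,-0.1149,1],[0.0588,0.1863,-0.0875,0.0029,0.0143,-0.1149,1],[0.0588,0.1863,-0.0875,0.0029,0.0143,-0.1149,1]],
  ],
)

```text
time_s: 4.6
ee_pos: [0.5953, -0.0695, 0.079]
eef_rot: [-3.137, -0.047, 1.706]
force: [-0.5, 0.1, -3.1]
grip_width: 0.0156
grip_force: 25.0
```

Run:
```python
from h import *
a=np.radians(7.8);P=R.from_rotvec(.045*np.array([np.cos(a),np.sin(a),0]))
to([.5974,-.0691,.0501+.0115],1.707,P)
p,d,ci=save('wrist','w2');W=world(d,ci);hsv=cv2.cvtColor(p,cv2.COLOR_BGR2HSV)
o=ctrl.get_obs();A=R.from_euler('xyz',o['eef_rot']);L=A.inv().apply((W-o['ee_pos']).reshape(-1,3)).reshape(W.shape)*1000
k=(hsv[...,0]>18)&(hsv[...,0]<38)&(hsv[...,1]>150)&(abs(L[...,1])<20)&(abs(L[...,2])<60);q=L[k]
print('level in tool: x',np.percentile(q[:,0],[.5,99.5]),'y',np.percentile(q[:,1],[1,99]))
t=q[q[:,2]<np.percentile(q[:,2],60)+3]; print(np.percentile(q[:,2],[2,10,50]))
s=t[t[:,0]>40];print('top z vs x',np.polyfit(s[:,0],s[:,2],1),'y vs x',np.polyfit(s[:,0],s[:,1],1))
```

```text
shift [-0.7  2.2 17.4] turn [-0.0042 -0.0017 -0.0011] t 4.6
level in tool: x [-112.71562578  113.65315937] y [-9.89858758  8.95086086]
[-26.12888284 -25.45986369 -24.44171534]
top z vs x [ 1.23153755e-02 -2.53609196e+01] y vs x [ 0.00080098 -0.61437897]
```

In the tool's units: 17 mm / 800 = 0.0213, 2.2 mm / 800 = 0.0028, -0.004 rad / 3.1416 = -0.0013.

Call:
arm_command(
  plan=[
    [[-0.0009,0.0028,0.01,-0.0013,-0.0006,-0.0003,1],[-0.0009,0.0028,0.0175,-0.0013,-0.0006,-0.0003,1],[-0.0009,0.0028,0.02,-0.0013,-0.0006,-0.0003,1],[-0.0009,0.0028,0.0213,-0.0013,-0.0006,-0.0003,1],[-0.0009,0.0028,0.0213,-0.0013,-0.0006,-0.0003,1]],
  ],
)

```text
time_s: 5.15
ee_pos: [0.5992, -0.0692, 0.064]
eef_rot: [3.138, -0.044, 1.708]
force: [-0.5, 1.0, -2.4]
grip_width: 0.0156
grip_force: 25.0
```

In the tool's units: 2.5 mm / 800 = 0.0031, 1.5 mm / 800 = 0.0019.

Call:
arm_command(
  plan=[
    [[0,-0.0015,0.0019,0,0,0,1],[0,-0.0015,0.0031,0,0,0,1],[0,-0.0015,0.0031,0,0,0,1]],
  ],
)

```text
time_s: 5.45
ee_pos: [0.5982, -0.0693, 0.0619]
eef_rot: [3.138, -0.044, 1.708]
force: [-1.0, -0.1, 2.0]
grip_width: 0.0155
grip_force: 25.0
```

Run:
```python
from h import *
for i in range(3):
    a=np.radians(7.8);P=R.from_rotvec(.045*np.array([np.cos(a),np.sin(a),0]))
    to([.5974,-.0691,.0501+.0115],1.707,P)
    p,d,ci=save('wrist','w3')
o=ctrl.get_obs();print(o['force'],o['moment'])
```

```text
shift [ 0.3 -0.7  0.4] turn [0.0036 0.0015 0.0009] t 5.45
shift [ 0.3 -0.7  0.4] turn [0.0036 0.0015 0.0009] t 5.5
shift [ 0.3 -0.7  0.4] turn [0.0036 0.0015 0.0009] t 5.55
[-1.59119557  0.48594972  2.24175611] [0.07282876 0.30018999 0.0261238 ]
```

In the tool's units: -120 mm / 800 = -0.15, -80 mm / 800 = -0.1.

Call:
arm_command(
  plan=[
    [[0,0,0,0,0,0,-0.3],[0,0,0,0,0,0,-0.3],[0,0,0,0,0,0,-0.3],[0,0,0,0,0,0,-0.3],[0,0,0,0,0,0,-0.3],[0,0,-0.0375,0,0,0,-0.3],[0,0,-0.1,0,0,0,-0.3],[0,0,-0.15,0,0,0,-0.3],[-0.025,0,-0.15,0,0,0,1],[-0.025,0,-0.15,0,0,0,1],[-0.025,0,-0.15,0,0,0,1],[-0.025,0,-0.15,0,0,0,1]],
  ],
)

```text
time_s: 6.8
ee_pos: [0.6007, -0.0937, 0.1797]
eef_rot: [3.14, -0.044, 1.708]
force: [-0.4, -0.0, 0.0]
grip_width: 0.0324
grip_force: 0.0
```

Run:
```python
from h import *
p,d,ci=save('wrist','w4')
cv2.imwrite('pics/w4.png',cv2.resize(p,(640,480)))
W=world(d,ci);hsv=cv2.cvtColor(p,cv2.COLOR_BGR2HSV)
k=(hsv[...,0]>18)&(hsv[...,0]<38)&(hsv[...,1]>150)&(W[...,2]>.075)&(W[...,2]<.105)&(W[...,0]>.55)&(W[...,0]<.65)
q=W[k];r=cv2.minAreaRect(q[:,:2].astype(np.float32)*1000);print(r)
u=np.array([-.1355,.9908]);s=(q[:,:2]-[.5974,-.0686])@u;w=(q[:,:2]-[.5974,-.0686])@[u[1],-u[0]];print('along',np.percentile(s,[.5,99.5]),'across',np.percentile(w,[1,50,99]))
print(np.polyfit(s,q[:,2],1))
```

```text
((598.7771606445312, -70.47782135009766), (19.04151153564453, 228.529296875), 7.706459999084473)
along [-0.11426688  0.11143139] across [-0.00804395  0.00127147  0.01045852]
[0.04067496 0.08763242]
```

View pics/w4.png

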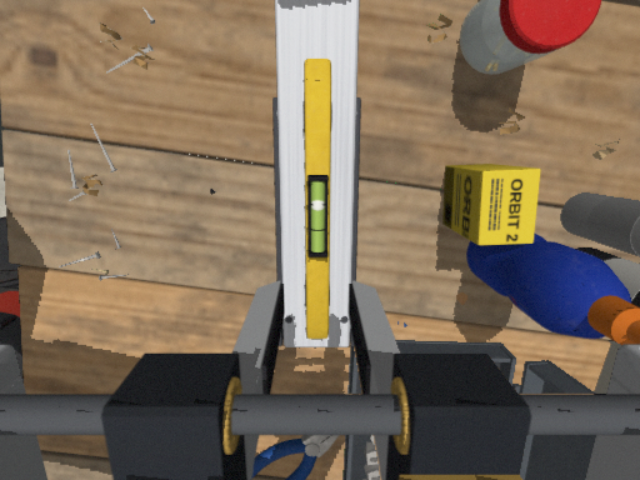

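The level lies central to about 1 mm with its bubble toward the raised foot end (318,203), as expected. Next is the knob.

Run:
```python
from h import *
a=np.radians(7.8);P=R.from_rotvec(.045*np.array([np.cos(a),np.sin(a),0]))
to([.5725,.1138,.078],.2155+np.pi,P)
to([.5725,.1138,.125],.2155+np.pi,P)
```

```text
shift [2.047e+02 2.000e-01 1.109e+02] turn [ 8.0000e-04  2.2000e-03 -1.6489e+00] t 6.85
shift [206.8   0.3  64. ] turn [ 8.0000e-04  2.2000e-03 -1.6489e+00] t 6.85
```

In the tool's units: 207 mm / 800 = 0.2588, 160 mm / 800 = 0.2, -0.15 rad / 3.1416 = -0.0477.

Call:
arm_command(
  plan=[
    [[0.05,0,0,0,0,-0.0477,-0.3],[0.1,0,0,0,0,-0.0955,-0.3],[0.15,0,0,0,0,-0.1432,-0.3],[0.2,0,0.0125,0,0,-0.191,-0.3],[0.2588,0,0.025,0,0,-0.2387,-0.3],[0.2588,0,0.0375,0,0,-0.2865,-0.3],[0.2588,0,0.05,0,0,-0.3342,-0.3],[0.2588,0,0.0625,0,0,-0.382,-0.3],[0.2588,0,0.075,0,0,-0.4297,-0.3],[0.2588,0,0.0775,0,0,-0.4775,-0.3],[0.2588,0,0.08,0.0003,0.0006,-0.5249,-0.3],[0.2588,0,0.08,0.0003,0.0006,-0.5249,-0.3]],
  ],
)

```text
time_s: 8.05
ee_pos: [0.5722, 0.1138, 0.125]
eef_rot: [3.097, 0.004, -2.923]
force: [-0.5, -0.0, 0.9]
grip_width: 0.0611
grip_force: 0.0
```

Run:
```python
from h import *
a=np.radians(7.8);P=R.from_rotvec(.045*np.array([np.cos(a),np.sin(a),0]))
to([.5725,.1138,.078],.2155+np.pi,P); print(ctrl.get_obs()['qpos'],ctrl.get_obs()['ee_pos'],ctrl.get_obs()['grip_width'])
```

```text
shift [-0.1 -2.1 46.9] turn [-0.0007  0.      0.0027] t 8.05
[ 0.11081893  0.41929106  1.48791284  0.046888    1.2357623  -1.69365917] [0.57223509 0.11375731 0.1249854 ] 0.06111408508397206
```

In the tool's units: 46 mm / 800 = 0.0575, 40 mm / 800 = 0.05, 0.003 rad / 3.1416 = 0.001.

Call:
arm_command(
  plan=[
    [[0,-0.0025,0.0313,0,0,0.001,-0.3],[0,-0.0025,0.05,0,0,0.001,-0.3],[0,-0.0025,0.0575,0,0,0.001,-0.3],[0,-0.0025,0.0575,0,0,0.001,1],[0,-0.0025,0.0575,0,0,0.001,1],[0,-0.0025,0.0575,0,0,0.001,1],[0,-0.0025,0.0575,0,0,0.001,1],[0,-0.0025,0.0575,0,0,0.001,1],[0,-0.0025,0.0575,0,0,0.001,1],[0,-0.0025,0.0575,0,0,0.001,1]],
  ],
  squeeze=40,
)

```text
time_s: 9.05
ee_pos: [0.5729, 0.1134, 0.0797]
eef_rot: [3.098, 0.005, -2.93]
force: [0.4, -0.9, -0.3]
grip_width: 0.0086
grip_force: 0.0
```

Call:
arm_command(
  plan=[
    [[0,0,0,0,0,0,1],[0,0,0,0,0,0,1]],
  ],
)

```text
time_s: 9.25
ee_pos: [0.5729, 0.1134, 0.0796]
eef_rot: [3.098, 0.005, -2.93]
force: [-1.1, 0.0, 1.1]
grip_width: 0.0001
grip_force: 0.0
```

Run:
```python
from h import *
p,d,ci=save('wrist','w5')
a=cv2.resize(p,(512,384));q,_,_=save('scene','s5');r,_,_=save('side','d5')
x=cv2.resize(r[110:190,225:325],(400,320),interpolation=2)
cv2.imwrite('pics/c5.png',np.hstack([cv2.resize(a,(400,320)),x]))
```

```text
(no output)
```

View pics/c5.png

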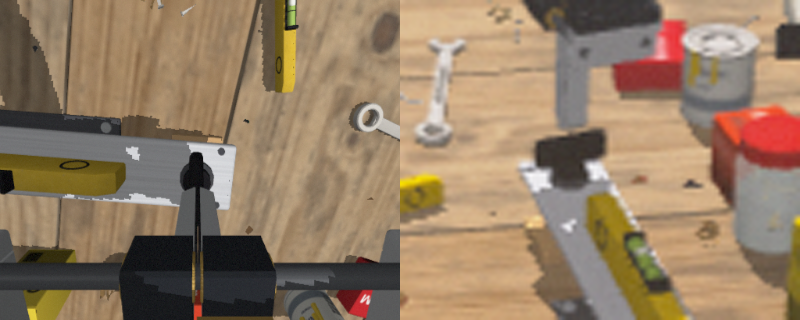

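The side crop shows the shut fingers ending at (575,130), apparently above the wing at (570,150). I'll check tip and wing heights by depth.

Run:
```python
from h import *
o=ctrl.get_obs();print(o['ee_pos'],o['eef_rot'],o['grip_width'])
for n in ('side','scene','wrist'):
    p,d,ci=cap(n);W=world(d,ci)
    for nm,X in (('tcp',o['ee_pos']),('wingtop',[.5726,.1129,.0985])):
        c=ci['world_to_cam']@np.r_[X,1];u=ci['fx']*c[0]/c[2]+ci['cx'];v=ci['fy']*c[1]/c[2]+ci['cy'];print(n,nm,round(u),round(v),'depth exp',round(c[2],3))
        u,v=int(round(u)),int(round(v))
        for dv in range(-12,13,3): print('   ',v+dv,np.round(W[v+dv,u],3),p[v+dv,u])
```

```text
[0.57289968 0.11340826 0.07960527] [ 3.09766678  0.00468368 -2.92947667] 0.0002460805220095342
side tcp 267 148 depth exp 1.561
    136 [0.57  0.098 0.13 ] [130 128 133]
    139 [0.569 0.091 0.123] [130 131 133]
    142 [0.572 0.107 0.104] [113 130 146]
    145 [0.571 0.101 0.096] [50 53 61]
    148 [0.572 0.106 0.083] [49 52 61]
    151 [0.573 0.106 0.072] [42 50 57]
    154 [0.57  0.093 0.069] [47 53 60]
    157 [0.57  0.091 0.059] [109 110 112]
    160 [0.568 0.076 0.057] [151 145 150]
side wingtop 267 143 depth exp 1.55
    131 [0.57  0.096 0.148] [131 129 131]
    134 [0.57  0.093 0.139] [128 129 131]
    137 [0.569 0.091 0.13 ] [131 129 132]
    140 [0.571 0.099 0.115] [131 131 133]
    143 [ 0.604  0.293 -0.001] [ 81  98 110]
    146 [0.572 0.105 0.091] [53 59 63]
    149 [0.573 0.109 0.078] [47 54 58]
    152 [0.571 0.098 0.073] [48 52 58]
    155 [0.571 0.094 0.064] [64 67 71]
scene tcp 220 183 depth exp 1.095
    171 [0.562 0.12  0.136] [105 106 112]
    174 [0.56  0.123 0.128] [ 98 101 107]
    177 [0.561 0.123 0.116] [ 91  96 103]
    180 [0.568 0.118 0.097] [40 47 52]
  
[... 675 characters left out ...]
    213 [0.559 0.11  0.098] [18 16 17]
    216 [0.561 0.11  0.099] [17 15 16]
    219 [0.563 0.111 0.099] [15 13 10]
    222 [0.565 0.111 0.098] [22 26 23]
    225 [0.567 0.112 0.098] [19 15 19]
    228 [0.565 0.111 0.108] [22 24 22]
    231 [0.565 0.111 0.113] [22 21 21]
    234 [0.565 0.111 0.117] [25 19 20]
wrist wingtop 251 233 depth exp 0.202
    221 [0.564 0.111 0.099] [12 15 15]
    224 [0.567 0.112 0.098] [27 23 23]
    227 [0.566 0.111 0.106] [17 17 19]
    230 [0.565 0.111 0.111] [20 18 15]
    233 [0.565 0.111 0.117] [14 15 12]
    236 [0.565 0.11  0.12 ] [16 16 14]
    239 [0.565 0.11  0.125] [22 18 17]
    242 [0.565 0.11  0.128] [18 16 19]
    245 [0.566 0.11  0.132] [25 26 27]
```

The fingertips end about 27 mm behind the reported TCP: they closed above the wing, and the earlier level grip was on the 16 mm vial holder. So I need to go about 29 mm deeper.

Call:
arm_command(
  plan=[
    [[0,0,0,0,0,0,-0.3],[0,0,0,0,0,0,-0.3],[0,0,0,0,0,0,-0.3],[0,0,0,0,0,0,-0.3],[0,0,0,0,0,0,-0.3],[0,0,0.0188,0,0,0,-0.3],[0,0,0.035,0,0,0,-0.3],[0,0,0.035,0,0,0,-0.3]],
  ],
)

```text
time_s: 10.35
ee_pos: [0.5713, 0.1146, 0.0488]
eef_rot: [3.097, 0.001, -2.929]
force: [0.3, 0.4, 0.7]
grip_width: 0.0596
grip_force: 0.0
```

Call:
arm_command(
  plan=[
    [[0,0,0,0,0,0,1],[0,0,0,0,0,0,1],[0,0,0,0,0,0,1],[0,0,0,0,0,0,1],[0,0,0,0,0,0,1],[0,0,0,0,0,0,1],[0,0,0,0,0,0,1],[0,0,0,0,0,0,1]],
  ],
  squeeze=40,
)

```text
time_s: 11.15
ee_pos: [0.573, 0.1139, 0.0516]
eef_rot: [3.099, 0.005, -2.929]
force: [1.8, -5.6, -0.0]
grip_width: 0.0113
grip_force: 40.0
```

In the tool's units: 1.19 rad / 3.1416 = 0.3788.

Call:
arm_command(
  plan=[
    [[0,0,0,0,0,0.0318,1],[0,0,0,0,0,0.07,1],[0,0,0,0,0,0.1082,1],[0,0,0,0,0,0.1464,1],[0,0,0,0,0,0.1846,1],[0,0,0,0,0,0.2228,1],[0,0,0,0,0,0.261,1],[0,0,0,0,0,0.2992,1],[0,0,0,0,0,0.3374,1],[0,0,0,0,0,0.3661,1],[0,0,0,0,0,0.3788,1],[0,0,0,0,0,0.3788,1]],
  ],
  squeeze=50,
)

```text
time_s: 12.35
ee_pos: [0.573, 0.1138, 0.0517]
eef_rot: [3.121, -0.038, 2.163]
force: [1.7, -4.7, 1.3]
grip_width: 0.0115
grip_force: 50.0
```

Run:
```python
from h import *
o=ctrl.get_obs();print(o['force'],o['moment'],o['ee_pos'],o['eef_rot'],o['grip_width'],o['qpos'])
```

```text
[ 1.68194997 -4.74148502  1.30055164] [-1.0445333  -0.38620501 -0.01406285] [0.57304322 0.1138366  0.05171528] [ 3.121126   -0.03783429  2.16254988] 0.01152364783987296 [ 0.11145029  0.50293958  1.55016461  0.04855439  1.08829645 -0.50244438]
```

In the tool's units: -100 mm / 800 = -0.125, -70 mm / 800 = -0.0875.

Call:
arm_command(
  plan=[
    [[0,0,0,0,0,0,-0.3],[0,0,0,0,0,0,-0.3],[0,0,0,0,0,0,-0.3],[0,0,0,0,0,0,-0.3],[0,0,-0.0375,0,0,0,-0.3],[0,0,-0.0875,0,0,0,-0.3],[0,0,-0.125,0,0,0,0],[0,0,-0.125,0,0,0,1]],
  ],
)

```text
time_s: 13.15
ee_pos: [0.575, 0.1104, 0.156]
eef_rot: [3.115, -0.036, 2.164]
force: [0.7, 0.1, 0.4]
grip_width: 0.0473
grip_force: 0.0
```

Run:
```python
from h import *
for n in ('s0','d0','w0'):
    W=np.load(f'pics/{n}.npz')['W'].reshape(-1,3);m=(W[:,2]>.12)&(W[:,2]<.4)&(np.hypot(W[:,0]-.589,W[:,1]-.001)<.2)&(W[:,0]>.6)
    q=W[m];print(n,len(q), q[np.argsort(np.hypot(q[:,0]-.589,q[:,1]-.001))[:3]] if len(q) else '', q.max(0) if len(q) else '')
to([.589,.001,.075],3.9)
p,d,ci=save('wrist','w6');W=world(d,ci);m=(p.max(-1)<75)&(W[...,2]>.083)&(W[...,2]<.105)&(np.hypot(W[...,0]-.5726,W[...,1]-.1129)<.035)
print(cv2.minAreaRect(W[m][:,:2].astype(np.float32)*1000),m.sum())
```

```text
s0 68 [[ 0.75926614 -0.0823009   0.12518044]
 [ 0.76076379 -0.07924895  0.13028371]
 [ 0.75779425 -0.08589714  0.12395251]] [ 0.77396818 -0.06628722  0.15321662]
d0 10 [[ 0.76209667 -0.08700682  0.12585733]
 [ 0.75968273 -0.09561054  0.12454917]
 [ 0.76015027 -0.09528955  0.12102797]] [ 0.76435038 -0.08700682  0.14230233]
w0 670 [[ 0.75970311 -0.0819111   0.12612768]
 [ 0.75960979 -0.08371257  0.12243932]
 [ 0.75986674 -0.08356284  0.12394026]] [ 0.7763672  -0.06780187  0.15644172]
shift [-101.4  -51.7   76.1] turn [ 0.0509 -0.003  -1.7357] t 13.15
((572.4717407226562, 114.30079650878906), (11.189400672912598, 58.60767364501953), 33.535831451416016) 816
```

In the tool's units: -101 mm / 800 = -0.1263, -80 mm / 800 = -0.1, -1.2 rad / 3.1416 = -0.382.

Call:
arm_command(
  plan=[
    [[-0.025,-0.0125,0,0.0016,0,-0.0477,1],[-0.05,-0.025,0,0.0032,0,-0.0955,1],[-0.075,-0.0375,0,0.0048,0,-0.1432,1],[-0.1,-0.05,0,0.0064,0,-0.191,1],[-0.1263,-0.065,0,0.007,0,-0.2387,1],[-0.1263,-0.065,0.0125,0.0086,0,-0.2865,1],[-0.1263,-0.065,0.025,0.0099,0,-0.3342,1],[-0.1263,-0.065,0.0375,0.0115,0,-0.382,1],[-0.1263,-0.065,0.05,0.0127,0,-0.4297,1],[-0.1263,-0.065,0.0625,0.014,0,-0.4775,1],[-0.1263,-0.065,0.075,0.0153,0,-0.5252,1],[-0.1263,-0.065,0.0875,0.0162,-0.001,-0.5526,1]],
  ],
)

```text
time_s: 14.4
ee_pos: [0.5854, 0.0008, 0.0746]
eef_rot: [3.136, -0.007, -2.377]
force: [-0.6, 0.7, 0.2]
grip_width: 0.0006
grip_force: 0.0
```

Run:
```python
from h import *
to([.589,.001,.056],3.9);o=ctrl.get_obs();print(o['qpos'],o['ee_pos'],o['grip_width'])
```

```text
shift [-2.8 -2.4 18.5] turn [ 0.0057 -0.0072  0.0064] t 14.4
[-6.04831248e-02  4.84701603e-01  1.51768930e+00 -1.47505526e-03
  1.14828892e+00 -2.39543179e+00] [0.58542371 0.0008144  0.07456814] 0.0005638585820501011
```

In the tool's units: 16 mm / 800 = 0.02, 13 mm / 800 = 0.0163, -0.007 rad / 3.1416 = -0.0022.

Call:
arm_command(
  plan=[
    [[-0.0031,-0.0031,0,0.0019,-0.0022,0.0019,1],[-0.0031,-0.0031,0.0075,0.0019,-0.0022,0.0019,1],[-0.0031,-0.0031,0.0125,0.0019,-0.0022,0.0019,1],[-0.0031,-0.0031,0.0163,0.0019,-0.0022,0.0019,1],[-0.0031,-0.0031,0.02,0.0019,-0.0022,0.0019,1],[-0.0031,-0.0031,0.02,0.0019,-0.0022,0.0019,1]],
  ],
)

```text
time_s: 15.0
ee_pos: [0.5897, 0.0006, 0.0604]
eef_rot: [-3.14, 0.001, -2.389]
force: [0.6, 0.8, 1.8]
grip_width: 0.0003
grip_force: 1.0
```

In the tool's units: 6 mm / 800 = 0.0075, 4 mm / 800 = 0.005.

Call:
arm_command(
  plan=[
    [[0,0,0.0025,0,0,0,1],[0,0,0.005,0,0,0,1],[0,0,0.0075,0,0,0,1],[0,0,0.0075,0,0,0,1]],
  ],
)

```text
time_s: 15.4
ee_pos: [0.5904, 0.0008, 0.0563]
eef_rot: [-3.138, 0.003, -2.389]
force: [-5.6, 3.7, 18.0]
grip_width: 0.0002
grip_force: 8.7
```

In the tool's units: -0.5 mm / 800 = -0.0006.

Call:
arm_command(
  plan=[
    [[0,0,-0.0006,0,0,0,1],[0,0,-0.0006,0,0,0,1],[0,0,-0.0006,0,0,0,1],[0,0,-0.0006,0,0,0,1],[0,0,-0.0006,0,0,0,1],[0,0,-0.0006,0,0,0,1],[0,0,-0.0006,0,0,0,1],[0,0,-0.0006,0,0,0,1],[0,0,-0.0006,0,0,0,1],[0,0,-0.0006,0,0,0,1]],
  ],
)

```text
time_s: 16.4
ee_pos: [0.5901, 0.0008, 0.0564]
eef_rot: [-3.139, 0.003, -2.389]
force: [-4.5, 2.7, 14.2]
grip_width: 0.0005
grip_force: 7.1
```

Run:
```python
from h import *
p,d,ci=save('wrist','w7');W=world(d,ci);hsv=cv2.cvtColor(p,cv2.COLOR_BGR2HSV)
c=np.array([.5985,-.0686]);u=np.array([-.1355,.9908])
k=(hsv[...,0]>18)&(hsv[...,0]<38)&(hsv[...,1]>150)&(abs(W[...,2]-.083)<.012)&(np.hypot(W[...,0]-c[0],W[...,1]-c[1])<.14)
q=W[k];s=(q[:,:2]-c)@u;f=np.polyfit(s,q[:,2],1);g=abs(q[:,2]-np.polyval(f,s))<.003;print('slope',np.polyfit(s[g],q[g,2],1),'range',np.percentile(s,[.5,99.5]))
# rectify vial: plane z=.092, 0.1mm... 5px/mm
xs=np.linspace(-45,45,720)/1000;ys=np.linspace(-14,14,224)/1000
S,T=np.meshgrid(xs,ys);X=np.stack([c[0]+S*u[0]+T*u[1],c[1]+S*u[1]-T*u[0],np.full_like(S,.090),np.ones_like(S)],-1)@ci['world_to_cam'].T
U=(ci['fx']*X[...,0]/X[...,2]+ci['cx']).astype(np.float32);V=(ci['fy']*X[...,1]/X[...,2]+ci['cy']).astype(np.float32)
r=cv2.remap(p,U,V,cv2.INTER_CUBIC);cv2.imwrite('pics/w7.png',np.vstack([r,cv2.resize(p,(480,360))[:, :].copy() if 0 else cv2.copyMakeBorder(cv2.resize(p,(480,360)),0,0,0,240,0)]))
print(ctrl.get_obs()['force'],ctrl.get_obs()['ee_pos'])
```

```text
slope [-0.00458748  0.08176843] range [-0.10464713  0.11234421]
[-4.91681635  2.76344742 13.81774946] [0.59011741 0.00072911 0.05636503]
```

View pics/w7.png

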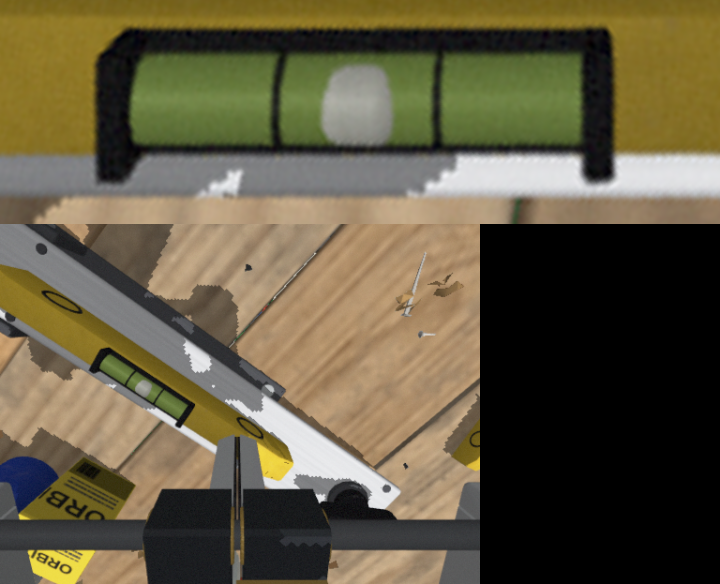

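The bubble (centre x≈357) sits midway between the vial lines (280 and 437), 0.2 mm off at most. I'll press slightly firmer, then verify and hand in.

In the tool's units: 0.3 mm / 800 = 0.0004.

Call:
arm_command(
  plan=[
    [[0,0,0.0004,0,0,0,1],[0,0,0.0004,0,0,0,1],[0,0,0.0004,0,0,0,1],[0,0,0.0004,0,0,0,1],[0,0,0.0004,0,0,0,1],[0,0,0.0004,0,0,0,1],[0,0,0.0004,0,0,0,1],[0,0,0.0004,0,0,0,1],[0,0,0.0004,0,0,0,1],[0,0,0.0004,0,0,0,1]],
  ],
)

```text
time_s: 17.45
ee_pos: [0.5902, 0.0008, 0.0563]
eef_rot: [-3.139, 0.003, -2.389]
force: [-6.3, 2.7, 16.7]
grip_width: 0.0006
grip_force: 8.2
```

Run:
```python
from h import *
c=np.array([.5985,-.0686]);u=np.array([-.1355,.9908])
p,d,ci=save('wrist','w8')
xs=np.linspace(-45,45,720)/1000;ys=np.linspace(-14,14,224)/1000
S,T=np.meshgrid(xs,ys);X=np.stack([c[0]+S*u[0]+T*u[1],c[1]+S*u[1]-T*u[0],np.full_like(S,.090),np.ones_like(S)],-1)@ci['world_to_cam'].T
r=cv2.remap(p,(ci['fx']*X[...,0]/X[...,2]+ci['cx']).astype(np.float32),(ci['fy']*X[...,1]/X[...,2]+ci['cy']).astype(np.float32),cv2.INTER_CUBIC)
b=r[85:125].mean(0);bub=np.where(b[:,0]>110)[0];bub=bub[(bub>150)&(bub<570)];dk=np.where((b.max(1)<80))[0];dk=dk[(dk>150)&(dk<570)]
print('bubble',bub.min(),bub.max(),'lines',dk)
o=ctrl.get_obs();print(o['force'],o['ee_pos'],o['time_s'])
```

```text
bubble 323 389 lines [272 273 274 275 276 277 278 279 432 433 434 435 436 437 438 439 440]
[-3.88830057  2.92361373 16.67546146] [0.5902494  0.00075164 0.056349  ] 17.5
```

The bubble's centre is at 356, the midpoint of the lines, with a steady press of about 16.7 N.

```bash
python3 -c "
from station import ctrl
print(ctrl.hand_in())"
```

```text
the job is handed in; nothing more can be done
None
```

I handed the job in at about 17.5 s: the large level lies along the middle of the board (about 1 mm off), the knob was turned about 1.2 rad clockwise, and the gripper is still pressing at about 16.7 N with the bubble centred; no verdict was returned.

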